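Prick the breakfast egg and ease the sprung cup back up

ROBOT

A 6-joint arm with a two-finger parallel gripper is mounted at the origin on the work surface. World frame = base frame: x ahead of the robot, y to its left, z up, the work surface at z = 0. Lengths are in m, angles in degrees, forces in N, time in s.
With the tool pointing down it reaches from about 0.4 to 0.825 m from the base axis. Payload 7 kg.
Tool frame: the origin (TCP) lies midway between the tips of the shut fingers; the grasp point (between the pads) lies 19 mm behind it (ctrl.hold_point_z is the distance from the TCP to the grasp point, in m); z points along the fingers, y is the line along which they close (so a half turn about z gives the same grasp; the last joint's range is limited). The gripper opens to 88 mm and grips with 3 to 60 N. Pads are 19 mm wide; open, the fingers measure 130 mm over their backs; the gripper's body (78 mm by 193 mm) begins 47 mm behind the grasp point.
Start: joints at [-49.612, 20.546, 0.682, 0, -70.136, -16.507], TCP at [0.273, -0.617, 0.227] pointing down, gripper open.
Joint ranges: [-176.03, 176.03], [-82.01, 121.73], [-58.28, 71.71], [-173.87, 95.51], [-174.79, -0.11], [-173.66, 173.66]. Speed limits (degrees/s): [136.94, 136.94, 172.46, 180, 180, 180].

INTERFACE

Orientations are given as [roll, pitch, yaw] about the fixed x, y, z axes, in that order (R = Rz(yaw) Ry(pitch) Rx(roll)).
In Python, from plant import ctrl gives the robot as it stands.
- The arm moves only by the tool apply_moves, never from a script. Its argument "deltas" is a list of rows, each an object with "fingers": the finger opening in mm, from 0 to 87.6; "delta_pos": the shift along the tool's x, y, z in mm, a list of three; "angular": the turn, a rotation vector about the tool's x, y, z in degrees, a list of three. A call has 1 to 10 rows; each row is the pose to reach, as a shift and turn from the pose commanded when the call began, along the tool's axes at that moment; what a row does not reach only later rows make up. A row lasts 1/10 s, in which the tool goes at most 50 mm and 8.59 degrees, less where a joint would pass 70% of its speed; a pose out of reach is approached as far as the arm can. A call with a gripper value outside its range is refused whole. The fingers move at their own pace and stop on an object; the grip force is fixed at half the most. Time passes only in rows, so rows that repeat a pose let the fingers close. It gives the time, the measured TCP pose, the force, the opening and the grip force at its end, in the units of the state.
- ctrl.get_obs(): the state, without advancing time (a new reading comes with each control period).
- ctrl.snapshot(name): name is "scene" or "top" or "wrist"; returns the picture (400x640x3 uint8, red, green, blue); there is no depth.
- ctrl.camera_params(name): a dict with "fx", "fy", "cx", "cy" (pixels), "dist_coeffs" ([k1, k2, p1, p2, k3] as OpenCV has them; the pictures are not rectified), "cam_to_world" (4x4, takes a point from camera to world coordinates); the wrist camera has in their place "mount" (4x4, takes a point from camera to tool coordinates, whose origin is the TCP and whose axes are the flange's). Camera axes: x right, y up, looking along -z (the intrinsics and any distortion apply to the point x, -y, -z); pixel columns grow to the right and rows downward; lengths in m; the calibration is good to about 2 mm. A picture is of the moment at which its call begins: read the wrist's pose just before it. camera_params takes no time and is no camera call.
- ctrl.close_job(): hands the job in; it is judged then, once.
The state is a dict: "clock": time; "joint_pos": joint angles; "qvel": joint speeds; "tau": joint torques, N m; "tool_pos": TCP position; "orientation": TCP orientation; "force": force on the tool from outside, world axes, zero at the start; "moment": the same for the moment, N m; "opening": finger opening in m; "gripper_force": force on a finger pad.
Only numpy, scipy, OpenCV 4.12 (cv2) and the standard library are available. Lean on these libraries where they do the work, as an engineer would, in place of code of your own. Each camera call takes 0.05 s, during which the arm holds its last target. There are 200 camera calls.

TASK

Take the brown egg from the rack and prick it: stand it upright, just as it stands in the rack, in the yellow sprung cup of the egg pricker and push the cup all the way down with it. Then let the cup come back up slowly, all the way, without ever letting it snap back, and leave the egg standing in the cup. Leave the white egg in its place.

Things in the scene. Friction and masses are not known exactly. Their poses are not given: they have to be found in the camera images.
- egg_brown: Brown egg to prick, rigid, 44 mm across, 58 mm tall, 62 g. Starts upright, blunt end down, in a ring of a wooden rack (board 75 x 270 x 14 mm; three rings 39 mm across, 90 mm apart, rims 28 mm above the counter; an egg sinks 7 to 8 mm into a ring). Origin: its blunt lower end; z points up to the pointed end; widest 22 mm above the origin.
- egg_white: White egg, same size, upright in the ring next to the brown one (90 mm along the rack); to be left alone. Origin and axes as for the brown egg.
- cup_rim (a point): Centre of the rim of the pricker's yellow sprung cup; moves with it. Fixed blue round base 92 mm across, 22 mm high, the cup above its middle: a ring 39 mm across outside, 33 inside, rim 62 mm above the counter when up, 47 when fully down. A seated egg's lower end is 7 to 8 mm below the rim. The needle inside is not felt.
- pricker_cup (a joint): How far the yellow cup is pushed straight down: 0 m fully up, 0.015 m fully down at its stop. Its spring pushes up with 2 N at the top, 7 N at the bottom, and carries an egg without sinking. Let go when down, it snaps up at once: keep the egg in hand, or held down from above, until the cup is up.
Mind the look-alikes: they are no part of the job. Leave any green or red look-alike of the part that bears cup_rim alone. What is shaped like the egg_brown but blue is not meant.

How it is judged:
By the outcome, as a careful person would: the job done as asked, in the order asked, and still so for the second after the job is handed in, with the robot touching nothing.
It also fails if it takes over 45 s, if anything falls off the work surface, if the arm or the gripper's body presses on something with over 40 N, if the wrist force passes 120 N, or if a joint passes its speed limit or range.

## Working session

There is one attempt and no reset: what is moved stays moved. The work goes in short steps, Python scripts to look and compute and a tool call to move; the robot and the scene stay as the last step left them, time stands still between calls to the robot, and variables do not carry over. Pictures are saved under pics/ and viewed, at most 10 in all, crops included, and the job is handed in when it is done.

Besides the shell and the picture viewer there is one more tool, called after "Emit:" as name(argument=value, ...), one argument or row to a line, values as JSON. apply_moves: Moves the arm, as the interface text tells. Its arguments: {"type":"object","properties":{"deltas":{"type":"array"}},"required":["deltas"]}

```bash
mkdir -p pics; python3 - <<'E'
from plant import ctrl
import cv2,numpy as np
for n in("scene","top"):
    im=ctrl.snapshot(n); cv2.imwrite(f"pics/{n}0.png",im[:,:,::-1])
    p=ctrl.camera_params(n); print(n,p)
o=ctrl.get_obs();print(o)
E
```

```text
scene {'fx': 515.417038184626, 'fy': 515.417038184626, 'cx': 320.61013711414427, 'cy': 200.44757924536611, 'dist_coeffs': array([0.03032767, 0.        , 0.        , 0.        , 0.        ]), 'cam_to_world': array([[-0.32785586, -0.57286539,  0.75122285,  1.562151  ],
       [ 0.94469577, -0.20534206,  0.255704  ,  0.35307805],
       [ 0.00777368,  0.79351111,  0.60850611,  0.84321359],
       [ 0.        ,  0.        ,  0.        ,  1.        ]])}
top {'fx': 389.7776578649574, 'fy': 389.7776578649574, 'cx': 316.843360645193, 'cy': 198.14063920782954, 'dist_coeffs': array([0.02161202, 0.        , 0.        , 0.        , 0.        ]), 'cam_to_world': array([[ 0.00480612,  0.99746355, -0.07101667,  0.52553765],
       [-0.99960937,  0.00674743,  0.02712145,  0.03431547],
       [ 0.02753184,  0.07085858,  0.99710634,  1.06466652],
       [ 0.        ,  0.        ,  0.        ,  1.        ]])}
{'clock': 0.1, 'joint_pos': array([-4.96122481e+01,  2.05875570e+01,  6.37784725e-01, -1.82635384e-02,
       -7.01342145e+01, -1.65056715e+01]), 'qvel': array([-0.14789498, -0.04085747,  0.06280162,  0.04151152, -0.05494357,
       -0.00890283]), 'tau': array([ 2.14809631e-06, -5.84163487e+01,  2.93754923e+01,  7.01549470e+00,
        1.02858403e-02, -4.50492473e-05]), 'tool_pos': array([ 0.27306359, -0.61681996,  0.22570275]), 'orientation': array([ 1.79914596e+02, -7.40160427e-03, -1.56124133e+02]), 'force': array([-1.03525314, -0.45806976,  0.05219702]), 'moment': array([-0.01961739,  0.07207294,  0.05588515]), 'gripper_force': 0.0, 'opening': 0.08772542703564996}
```

View pics/top0.png

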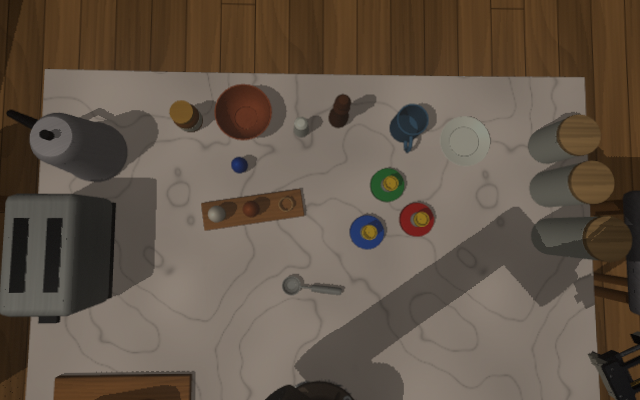

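View pics/scene0.png

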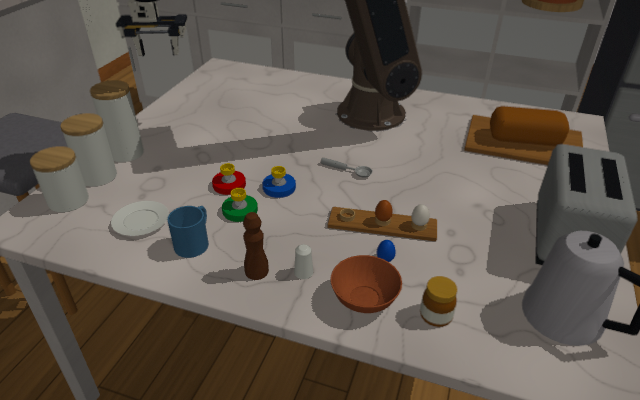

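The top view shows the brown egg at about (251,209), the white egg at (216,213), the blue pricker at (367,232) with its cup at (370,232), and the blue decoy egg at (239,165). The scene view shows the brown egg at (383,210) and the blue pricker's cup at (279,174).

```bash
cat > h.py <<'E'
from plant import ctrl
import cv2,numpy as np
from scipy.spatial.transform import Rotation as Ro
def ray(p,uv,c2w=None):
    K=np.array([[p['fx'],0,p['cx']],[0,p['fy'],p['cy']],[0,0,1]])
    x,y=cv2.undistortPoints(np.array([[uv]],float),K,p['dist_coeffs'])[0,0]
    T=p['cam_to_world'] if c2w is None else c2w
    return T[:3,3],T[:3,:3]@np.array([x,-y,-1])
def plane(p,uv,z,c2w=None):
    o,d=ray(p,uv,c2w); return o+d*(z-o[2])/d[2]
def tri(r1,r2):
    (a,d),(b,e)=r1,r2
    s=np.linalg.lstsq(np.c_[d,-e],b-a,rcond=None)[0]
    P,Q=a+s[0]*d,b+s[1]*e
    return (P+Q)/2,np.linalg.norm(P-Q)
def blobs(im,lo,hi,box,amin=15):
    x0,y0,x1,y1=box
    m=cv2.inRange(cv2.cvtColor(im,cv2.COLOR_RGB2HSV),lo,hi)
    k=np.zeros_like(m);k[y0:y1,x0:x1]=m[y0:y1,x0:x1]
    n,l,s,c=cv2.connectedComponentsWithStats(k)
    return [(s[i].tolist(),c[i].round(1).tolist()) for i in range(1,n) if s[i][4]>=amin]
E
python3 - <<'E'
from h import *
S=cv2.imread('pics/scene0.png')[:,:,::-1].copy();T=cv2.imread('pics/top0.png')[:,:,::-1].copy()
for n,im,bc,be,bb in(("top",T,(345,210,390,255),(235,195,270,222),(345,210,390,255)),("scene",S,(258,160,300,200),(370,195,397,225),(258,160,300,200))):
    hsv=cv2.cvtColor(im,cv2.COLOR_RGB2HSV)
    print(n,'yellow',blobs(im,(20,120,80),(35,255,255),bc)); print('brown',blobs(im,(0,150,50),(12,255,255),be)); print('blue',blobs(im,(105,120,50),(130,255,255),bb))
    print('whole rack',blobs(im,(5,90,40),(20,255,255),(195,180,315,235) if n=="top" else(320,195,445,245)))
print(cv2.cvtColor(T,cv2.COLOR_RGB2HSV)[200:218:3,242:262:3].tolist())
E
python3 - <<'E'
import cv2,numpy as np
a=cv2.imread('pics/top0.png')[185:255,195:395];b=cv2.imread('pics/scene0.png')[155:245,250:450]
cv2.imwrite('pics/c0.png',np.vstack([cv2.resize(a,(800,280),interpolation=2),cv2.resize(b,(711,320),interpolation=2)[:, :].copy() if 0 else cv2.resize(b,(800,320),interpolation=2)]))
E
```

```text
top yellow [([362, 225, 15, 15, 176], [368.9, 231.9])]
brown [([242, 203, 14, 14, 143], [248.2, 209.4])]
blue [([350, 216, 34, 33, 622], [365.7, 231.9])]
whole rack [([201, 189, 103, 41, 2527], [255.3, 208.7])]
scene yellow [([271, 166, 15, 13, 151], [278.1, 171.5])]
brown [([375, 200, 17, 21, 263], [383.5, 210.5])]
blue [([263, 174, 33, 24, 507], [278.9, 186.6])]
whole rack [([328, 200, 109, 41, 2440], [381.2, 222.3])]
[[[13, 144, 87], [14, 150, 85], [13, 150, 80], [13, 148, 74], [12, 132, 56], [12, 127, 58], [13, 132, 56]], [[14, 150, 85], [11, 151, 66], [9, 157, 65], [9, 145, 58], [9, 141, 49], [12, 135, 53], [13, 135, 64]], [[14, 148, 88], [9, 170, 81], [9, 166, 83], [9, 164, 70], [10, 146, 56], [8, 122, 48], [14, 137, 65]], [[12, 157, 86], [10, 172, 89], [10, 163, 102], [10, 169, 80], [9, 152, 62], [10, 130, 49], [13, 134, 61]], [[13, 149, 96], [9, 165, 85], [10, 173, 87], [10, 166, 77], [10, 155, 61], [9, 130, 47], [14, 140, 62]], [[14, 150, 97], [12, 154, 88], [9, 159, 72], [10, 162, 66], [9, 140, 53], [14, 148, 88], [14, 154, 93]]]
```

View pics/c0.png

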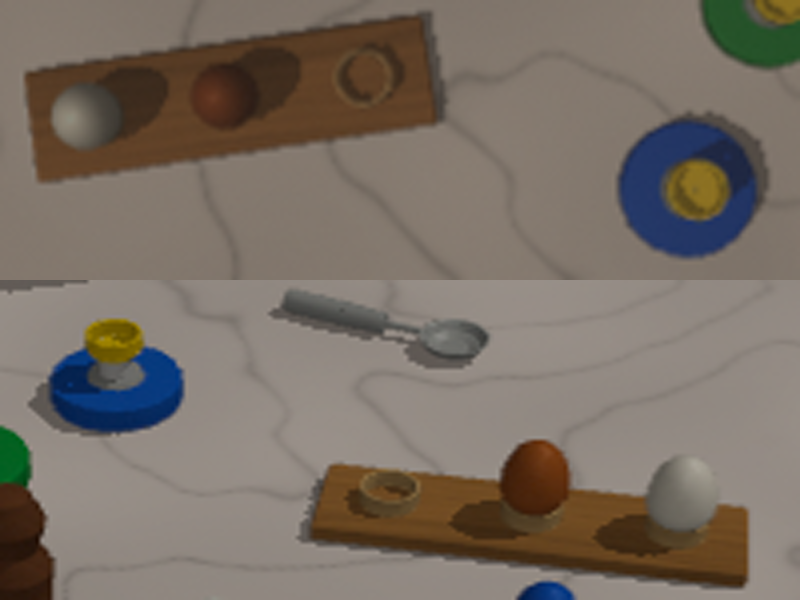

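The crop gives the brown egg's outline centre as (250.6,208.5) in top and column 383.4 in scene. The blue pricker's cup is centred near (368.9,231.9) in top, and the other pickers are clear of it.

```bash
python3 - <<'E'
from h import *
t=ctrl.camera_params('top');s=ctrl.camera_params('scene')
f=lambda x,y:((x+.5)/4-.5+195,(y+.5)/4-.5+185)
for n,uv,z in(("brown",f(224,95.5),.0435),("white",f(86.5,116.5),.0435),("ring",f(364.5,76),.028),("cup",(368.9,231.9),.0615),("base",f(688,189),.018)):
    print(n,plane(t,uv,z).round(4))
for a,b in((26,72),(428,12),(437,122),(40,180)): print('corner',plane(t,f(a,b),.014)[:2].round(4))
g=lambda x,y:((x+.5)/4-.5+250,(y+.5-280)/3.556-.5+155)
print('cup rim scene',plane(s,g(114,330),.062).round(4),'egg scene',tri(ray(t,f(224,95.5)),ray(s,(383.5,210.3))),'white', tri(ray(t,f(86.5,116.5)),ray(s,g(682,493))))
w=ctrl.camera_params('wrist');print(w)
o=ctrl.get_obs();print(o['tool_pos'],o['orientation'])
E
```

```text
brown [0.57   0.1792 0.0435]
white [0.5558 0.2678 0.0435]
ring [0.5842 0.0887 0.028 ]
cup [ 0.5108 -0.1274  0.0615]
base [ 0.5102 -0.1283  0.018 ]
corner [0.5863 0.3152]
corner [0.6286 0.0471]
corner [0.5543 0.0404]
corner [0.5143 0.3041]
cup rim scene [ 0.5032 -0.1296  0.062 ] egg scene (array([0.56953374, 0.1787512 , 0.05081678]), np.float64(0.0011876799965778889)) white (array([0.55546839, 0.26681855, 0.0506515 ]), np.float64(0.0014062928950743755))
{'fx': 346.79589978797554, 'fy': 346.79589978797554, 'cx': 314.4370112850104, 'cy': 195.2798039526065, 'dist_coeffs': array([-0.01916728,  0.        ,  0.        ,  0.        ,  0.        ]), 'mount': array([[-1.51923475e-04,  9.57872183e-01,  2.87194810e-01,
         7.81419873e-02],
       [ 9.99999883e-01,  2.77263385e-04, -3.95757243e-04,
         7.24072342e-04],
       [-4.58713459e-04,  2.87194716e-01, -9.57872113e-01,
        -1.59151658e-01],
       [ 0.00000000e+00,  0.00000000e+00,  0.00000000e+00,
         1.00000000e+00]])}
[ 0.27306359 -0.61681996  0.22570275] [ 1.79914596e+02 -7.40160427e-03 -1.56124133e+02]
```

```bash
cat >> h.py <<'E'
def delta(pos,yaw):
    """shift (mm) and turn (deg) from the measured pose to a tool-down pose"""
    o=ctrl.get_obs();R=Ro.from_euler('xyz',o['orientation'],degrees=True)
    G=Ro.from_euler('xyz',[180,0,yaw],degrees=True)
    return (R.inv().apply(np.array(pos)-o['tool_pos'])*1e3).round(1),(R.inv()*G).as_rotvec(degrees=True).round(1)
E
python3 -c "
from h import *
print(delta([.57,.179,.2],-81))"
```

```text
(array([-593.6,  607.5,   26.5]), array([  0.1,   0. , -75.1]))
```

Emit:
apply_moves(
  deltas=[
    {"fingers":87,"delta_pos":[-593.6,607.5,26.5],"angular":[0.1,0,-75.1]},
    {"fingers":87,"delta_pos":[-593.6,607.5,26.5],"angular":[0.1,0,-75.1]},
    {"fingers":87,"delta_pos":[-593.6,607.5,26.5],"angular":[0.1,0,-75.1]},
    {"fingers":87,"delta_pos":[-593.6,607.5,26.5],"angular":[0.1,0,-75.1]},
    {"fingers":87,"delta_pos":[-593.6,607.5,26.5],"angular":[0.1,0,-75.1]},
    {"fingers":87,"delta_pos":[-593.6,607.5,26.5],"angular":[0.1,0,-75.1]},
    {"fingers":87,"delta_pos":[-593.6,607.5,26.5],"angular":[0.1,0,-75.1]},
    {"fingers":87,"delta_pos":[-593.6,607.5,26.5],"angular":[0.1,0,-75.1]},
    {"fingers":87,"delta_pos":[-593.6,607.5,26.5],"angular":[0.1,0,-75.1]},
    {"fingers":87,"delta_pos":[-593.6,607.5,26.5],"angular":[0.1,0,-75.1]},
  ],
)

```text
clock: 1.1
tool_pos: [0.448, -0.1469, 0.211]
orientation: [-179.9, -0.1, -80.8]
force: [0.9, 0.4, 1.4]
opening: 0.0873
gripper_force: 0.0
```

```bash
python3 -c "
from h import *
print(delta([.51,-.128,.2],-81),delta([.57,.179,.2],-81))"
```

```text
(array([ -8.8, -64.2,  11.1]), array([-0.1, -0.1,  0.2])) (array([-302.2, -172.5,   11.1]), array([-0.1, -0.1,  0.2]))
```

Emit:
apply_moves(
  deltas=[
    {"fingers":87,"delta_pos":[-8.8,-64.2,11.1],"angular":[0,0,0]},
    {"fingers":87,"delta_pos":[-8.8,-64.2,11.1],"angular":[0,0,0]},
    {"fingers":87,"delta_pos":[-8.8,-64.2,11.1],"angular":[0,0,0]},
    {"fingers":87,"delta_pos":[-8.8,-64.2,11.1],"angular":[0,0,0]},
    {"fingers":87,"delta_pos":[-8.8,-64.2,11.1],"angular":[0,0,0]},
  ],
)

```text
clock: 1.6
tool_pos: [0.5091, -0.1309, 0.1999]
orientation: [-180.0, -0.0, -81.1]
force: [0.6, -0.9, 0.3]
opening: 0.0873
gripper_force: 0.0
```

```bash
cat >> h.py <<'E'
def wrist(name):
    o=ctrl.get_obs();im=ctrl.snapshot('wrist');cv2.imwrite(f'pics/{name}.png',im[:,:,::-1])
    p=ctrl.camera_params('wrist');T=np.eye(4)
    T[:3,:3]=Ro.from_euler('xyz',o['orientation'],degrees=True).as_matrix();T[:3,3]=o['tool_pos']
    return im,p,T@p['mount'],o
E
python3 - <<'E'
from h import *
im,p,T,o=wrist('w1');print(o['tool_pos'],o['orientation']);np.save('T1.npy',T)
for b in blobs(im,(20,120,60),(35,255,255),(0,0,640,400),100):
    (x,y,w,h,a),c=b
    print(b,plane(p,(x+(w-1)/2,y+(h-1)/2),.061,T).round(4))
print([ (b,plane(p,b[1],.02,T).round(4)) for b in blobs(im,(105,120,40),(130,255,255),(0,0,640,400),500)])
E
```

```text
[ 0.50906007 -0.13089525  0.19987619] [-1.79955898e+02 -4.86737901e-02 -8.10777591e+01]
([273, 0, 50, 42, 1717], [297.7, 18.2]) [ 0.5419 -0.258   0.061 ]
([149, 74, 51, 48, 1915], [174.1, 97.2]) [ 0.6352 -0.1846  0.061 ]
([293, 163, 43, 44, 1465], [314.4, 184.4]) [ 0.5086 -0.1287  0.061 ]
([482, 263, 32, 60, 836], [501.7, 294.3]) [ 0.3127 -0.048   0.061 ]
([116, 265, 28, 58, 665], [125.4, 299.5]) [0.6716 0.0096 0.061 ]
([281, 333, 359, 21, 4710], [481.0, 344.8]) [0.3329 0.0156 0.061 ]
[(([270, 130, 90, 88, 3478], [317.6, 175.1]), array([ 0.505 , -0.1281,  0.02  ]))]
```

View pics/w1.png

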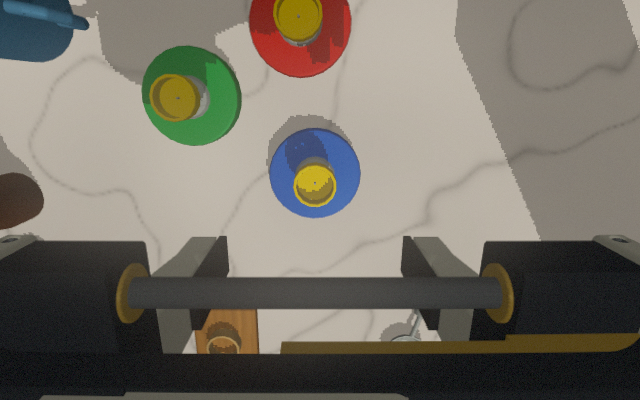

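The wrist view shows the blue pricker's base centred at about (314.5,172.5) and its yellow rim at about (314.4,184.4), so the cup is at roughly (0.509,-0.129). Next I go to the egg.

```bash
python3 -c "
from h import *
T=np.load('T1.npy');p=ctrl.camera_params('wrist')
print([plane(p,(314.5,172.5),z,T).round(4) for z in(.015,.022)])
print(delta([.57,.179,.2],-81))"
```

```text
[array([ 0.5083, -0.1292,  0.015 ]), array([ 0.5085, -0.1307,  0.022 ])]
(array([-2.968e+02, -1.082e+02, -1.000e-01]), array([-0.1, -0.1, -0.1]))
```

Emit:
apply_moves(
  deltas=[
    {"fingers":87,"delta_pos":[-297,-12,0],"angular":[0,0,0]},
    {"fingers":87,"delta_pos":[-297,-12,0],"angular":[0,0,0]},
    {"fingers":87,"delta_pos":[-297,-12,0],"angular":[0,0,0]},
    {"fingers":87,"delta_pos":[-297,-12,0],"angular":[0,0,0]},
    {"fingers":87,"delta_pos":[-297,-12,0],"angular":[0,0,0]},
    {"fingers":87,"delta_pos":[-297,-12,0],"angular":[0,0,0]},
    {"fingers":87,"delta_pos":[-297,-12,0],"angular":[0,0,0]},
    {"fingers":87,"delta_pos":[-297,-12,0],"angular":[0,0,0]},
    {"fingers":87,"delta_pos":[-297,-12,0],"angular":[0,0,0]},
    {"fingers":87,"delta_pos":[-297,-12,0],"angular":[0,0,0]},
  ],
)

```text
clock: 2.65
tool_pos: [0.4755, 0.1636, 0.1999]
orientation: [-179.9, -0.0, -81.1]
force: [0.5, -0.0, 0.3]
opening: 0.087
gripper_force: 0.0
```

```bash
python3 - <<'E'
from h import *
im,p,T,o=wrist('w2');print(o['tool_pos'],o['orientation']);np.save('T2.npy',T)
print(delta([.57,.179,.2],-81))
print(blobs(im,(0,150,30),(11,255,255),(0,0,640,240),100))
E
```

```text
[0.47550975 0.16359439 0.19985211] [-1.79915928e+02 -4.97342528e-02 -8.11268868e+01]
(array([ -0.6, -95.7,  -0. ]), array([-0.1, -0.1, -0.1]))
[([0, 145, 12, 77, 411], [4.4, 178.6]), ([202, 171, 24, 16, 103], [212.3, 180.0])]
```

View pics/w2.png

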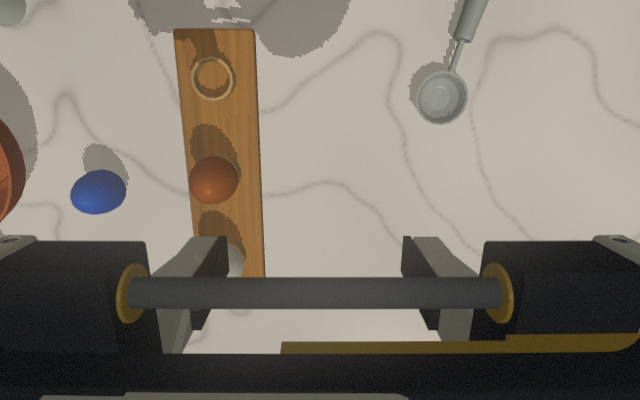

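I mistyped the sideways shift as -12 instead of -108, so the arm stopped 96 mm short, in clear air. The wrist view shows the brown egg at about (213.5,180) and the empty ring at (212,79). I'll move over the egg and measure again.

Emit:
apply_moves(
  deltas=[
    {"fingers":87,"delta_pos":[-0.6,-95.7,0],"angular":[0,0,0]},
    {"fingers":87,"delta_pos":[-0.6,-95.7,0],"angular":[0,0,0]},
    {"fingers":87,"delta_pos":[-0.6,-95.7,0],"angular":[0,0,0]},
    {"fingers":87,"delta_pos":[-0.6,-95.7,0],"angular":[0,0,0]},
    {"fingers":87,"delta_pos":[-0.6,-95.7,0],"angular":[0,0,0]},
  ],
)

```text
clock: 3.2
tool_pos: [0.5694, 0.1795, 0.1995]
orientation: [-180.0, -0.1, -81.1]
force: [0.5, -0.1, -0.1]
opening: 0.0867
gripper_force: 0.0
```

```bash
python3 - <<'E'
from h import *
im,p,T,o=wrist('w3');print(o['tool_pos'],o['orientation']);np.save('T3.npy',T)
cv2.imwrite('pics/w3c.png',cv2.resize(im[40:240,200:440,::-1],None,fx=3,fy=3,interpolation=2))
t2=np.load('T2.npy')
for z in(.0435,.05):print(z,plane(p,(213.5,180),z,t2).round(4))
print('ring',plane(p,(212.5,79),.028,t2).round(4))
E
```

```text
[0.56940448 0.17945804 0.19954858] [-1.79971367e+02 -6.78676592e-02 -8.10980220e+01]
0.0435 [0.5685 0.1806 0.0435]
0.05 [0.5668 0.1787 0.05  ]
ring [0.5803 0.0907 0.028 ]
```

View pics/w3c.png

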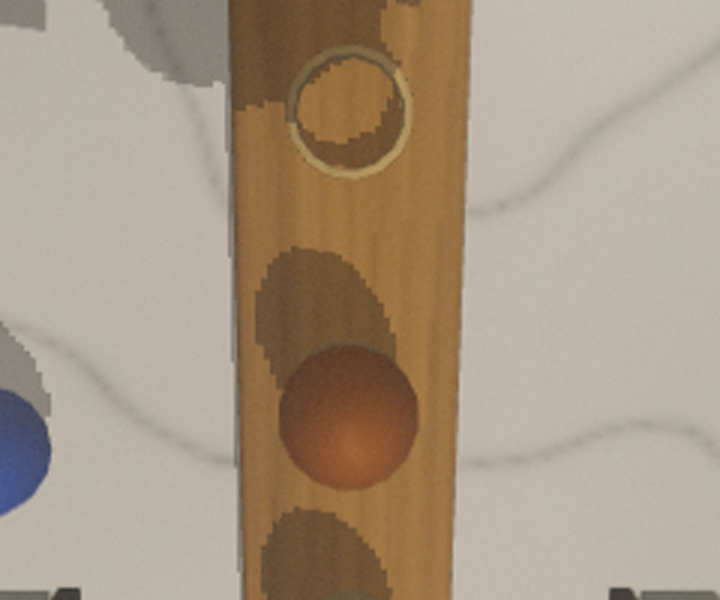

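```bash
python3 - <<'E'
from h import *
T=np.load('T3.npy');p=ctrl.camera_params('wrist')
e=plane(p,(316.2,178.7),.0445,T);r=plane(p,(316.3,77),.028,T)
print('egg',e.round(4),'ring',r.round(4),np.degrees(np.arctan2(*(e-r)[:2])),np.linalg.norm((e-r)[:2]))
R=T@np.linalg.inv(p['mount']);print('egg in tool',np.linalg.inv(R)[:3,:3]@(e-R[:3,3])*1e3)
print(delta([e[0],e[1],.0245],-81))
E
```

```text
egg [0.5671 0.18   0.0445] ring [0.5811 0.0904 0.028 ] -8.86949606459514 0.09068883226210056
egg in tool [ -1.05722223   2.22957538 155.04634223]
(array([ -0.7,   2.2, 175.5]), array([-0.1, -0.1, -0.1]))
```

Emit:
apply_moves(
  deltas=[
    {"fingers":87,"delta_pos":[-0.5,1.5,40],"angular":[0,0,0]},
    {"fingers":87,"delta_pos":[-0.5,1.5,80],"angular":[0,0,0]},
    {"fingers":87,"delta_pos":[-0.5,1.5,115],"angular":[0,0,0]},
    {"fingers":87,"delta_pos":[-0.5,1.5,145],"angular":[0,0,0]},
    {"fingers":87,"delta_pos":[-0.5,1.5,165],"angular":[0,0,0]},
    {"fingers":87,"delta_pos":[-0.5,1.5,175],"angular":[0,0,0]},
    {"fingers":75,"delta_pos":[-0.5,1.5,175],"angular":[0,0,0]},
    {"fingers":63,"delta_pos":[-0.5,1.5,175],"angular":[0,0,0]},
    {"fingers":55,"delta_pos":[-0.5,1.5,175],"angular":[0,0,0]},
    {"fingers":50,"delta_pos":[-0.5,1.5,175],"angular":[0,0,0]},
  ],
)

```text
clock: 4.25
tool_pos: [0.5692, 0.1811, 0.0261]
orientation: [-179.8, -0.0, -81.0]
force: [-0.7, -0.2, 0.6]
opening: 0.0605
gripper_force: 0.0
```

```bash
python3 - <<'E'
from h import *
im,p,T,o=wrist('w4');print(o['tool_pos'],o['orientation'],o['opening'],o['force'])
print(delta([.568,.1795,.0245],-81))
cv2.imwrite('pics/w4c.png',cv2.resize(im[100:400,120:520,::-1],None,fx=2,fy=2))
E
```

```text
[0.56917085 0.18107231 0.0260701 ] [-1.79814898e+02 -4.16055187e-03 -8.10119170e+01] 0.06052617774603481 [-0.72052694 -0.21419808  0.59833171]
(array([1.3, 1.3, 1.4]), array([-0.2, -0. , -0. ]))
```

View pics/w4c.png

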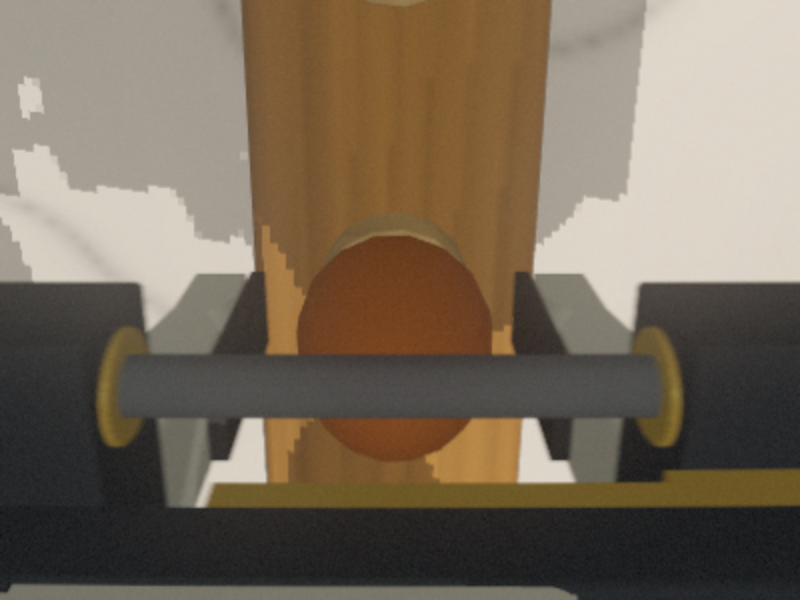

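The view shows the egg between the open pads (edges at columns 265 and 515, egg centre 394, crop), about 1 mm off centre. I nudge it over and close.

Emit:
apply_moves(
  deltas=[
    {"fingers":52,"delta_pos":[1,1,1.2],"angular":[0,0,0]},
    {"fingers":52,"delta_pos":[1,1,1.2],"angular":[0,0,0]},
    {"fingers":46,"delta_pos":[1,1,1.2],"angular":[0,0,0]},
    {"fingers":43,"delta_pos":[1,1,1.2],"angular":[0,0,0]},
    {"fingers":38,"delta_pos":[1,1,1.2],"angular":[0,0,0]},
    {"fingers":30,"delta_pos":[1,1,1.2],"angular":[0,0,0]},
    {"fingers":30,"delta_pos":[1,1,1.2],"angular":[0,0,0]},
    {"fingers":30,"delta_pos":[1,1,1.2],"angular":[0,0,0]},
    {"fingers":30,"delta_pos":[1,1,1.2],"angular":[0,0,0]},
  ],
)

```text
clock: 5.2
tool_pos: [0.5681, 0.1797, 0.0237]
orientation: [-179.9, -0.0, -81.0]
force: [2.2, 0.4, 1.2]
opening: 0.0429
gripper_force: 30.0
```

Emit:
apply_moves(
  deltas=[
    {"fingers":30,"delta_pos":[0,0,-5],"angular":[0,0,0]},
    {"fingers":30,"delta_pos":[0,0,-15],"angular":[0,0,0]},
    {"fingers":30,"delta_pos":[0,0,-35],"angular":[0,0,0]},
    {"fingers":30,"delta_pos":[0,0,-60],"angular":[0,0,0]},
    {"fingers":30,"delta_pos":[0,0,-85],"angular":[0,0,0]},
    {"fingers":30,"delta_pos":[0,0,-105],"angular":[0,0,0]},
    {"fingers":30,"delta_pos":[0,0,-110],"angular":[0,0,0]},
    {"fingers":30,"delta_pos":[0,0,-110],"angular":[0,0,0]},
  ],
)

```text
clock: 6.0
tool_pos: [0.5676, 0.1798, 0.1347]
orientation: [-179.8, -0.0, -81.0]
force: [0.8, -0.3, -0.6]
opening: 0.0425
gripper_force: 30.0
```

```bash
python3 - <<'E'
from h import *
im,p,T,o=wrist('w5');print(o['tool_pos'],o['orientation'],o['opening'],o['force'])
s=ctrl.snapshot('scene');cv2.imwrite('pics/s5.png',s[:,:,::-1])
a=cv2.resize(im[100:400,120:520,::-1],(400,300));b=cv2.resize(s[140:260,320:480,::-1],(400,300),interpolation=2)
cv2.imwrite('pics/w5c.png',np.hstack([a,b]))
print(delta([.509,-.1285,.134],-81))
E
```

```text
[0.56764606 0.17978695 0.13470365] [-1.79842525e+02 -4.82742499e-04 -8.10193031e+01] 0.042490426068099496 [ 0.76809537 -0.28864976 -0.6498102 ]
(array([295. , 105.1,  -0.8]), array([ 0. , -0.1, -0. ]))
```

View pics/w5c.png

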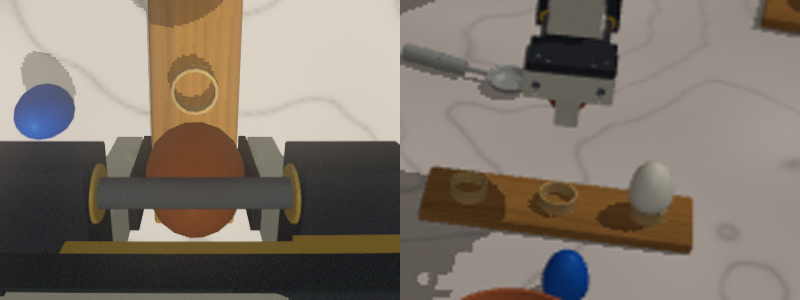

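The egg is held at about (195,180) in the left half. The scene half shows the middle ring empty and the white egg in place. I check the egg's offset in the tool frame.

```bash
python3 - <<'E'
from h import *
p=ctrl.camera_params('wrist');M=p['mount']
for n in('w4','w5'):
    im=cv2.imread(f'pics/{n}.png')[:,:,::-1].copy()
    m=cv2.inRange(cv2.cvtColor(im,cv2.COLOR_RGB2HSV),(0,170,20),(11,255,255));m[:190]=0;m[350:]=0;m[:,:255]=0;m[:,375:]=0
    ys,xs=np.nonzero(m);pts=np.c_[xs,ys].astype(np.int32)
    c,r=cv2.minEnclosingCircle(pts);e=cv2.fitEllipse(cv2.convexHull(pts));print(n,xs.min(),xs.max(),ys.min(),ys.max(),[np.round(k,1) for k in e])
    c=((xs.min()+xs.max())/2,(ys.min()+ys.max())/2)
    for z in(-.02,-.025):print((plane(p,c,z,M)*1e3).round(1))
    for y in (ys.min(),ys.max()): print(' edge',(plane(p,(c[0],y),-.02,M)*1e3).round(1))
E
```

```text
w4 271 363 219 329 [array([317.3, 273.6]), array([ 91.8, 111.8]), np.float64(1.8)]
[ -1.6   1.7 -20. ]
[  1.2   1.7 -25. ]
 edge [ 24.8   1.6 -20. ]
 edge [-31.    1.8 -20. ]
w5 279 351 241 336 [array([316.5, 289.6]), array([79.8, 94.6]), np.float64(6.1)]
[ -9.    0.8 -20. ]
[ -6.    0.8 -25. ]
 edge [ 14.5   0.8 -20. ]
 edge [-35.    0.8 -20. ]
```

Emit:
apply_moves(
  deltas=[
    {"fingers":30,"delta_pos":[25,9,0],"angular":[0,0,0]},
    {"fingers":30,"delta_pos":[65,23,0],"angular":[0,0,0]},
    {"fingers":30,"delta_pos":[110,39,0],"angular":[0,0,0]},
    {"fingers":30,"delta_pos":[155,55,0],"angular":[0,0,0]},
    {"fingers":30,"delta_pos":[200,71,0],"angular":[0,0,0]},
    {"fingers":30,"delta_pos":[240,85,0],"angular":[0,0,0]},
    {"fingers":30,"delta_pos":[270,96,0],"angular":[0,0,0]},
    {"fingers":30,"delta_pos":[288,103,0],"angular":[0,0,0]},
    {"fingers":30,"delta_pos":[295,105,0],"angular":[0,0,0]},
    {"fingers":30,"delta_pos":[295,105,0],"angular":[0,0,0]},
  ],
)

```text
clock: 7.1
tool_pos: [0.5092, -0.1289, 0.1328]
orientation: [180.0, -0.0, -81.1]
force: [0.3, 0.2, -0.3]
opening: 0.0423
gripper_force: 30.0
```

```bash
python3 - <<'E'
from h import *
o=ctrl.get_obs();print(o['tool_pos'],o['orientation'],o['opening'],o['force'],o['moment'])
print(delta([.509,-.1285,.066],-81))
E
```

```text
[ 0.50923251 -0.12887664  0.13283107] [ 1.79973179e+02 -4.54186384e-02 -8.11131858e+01] 0.042268482316230295 [ 0.31743132  0.17171556 -0.25587672] [0.09325794 0.066138   0.02160389]
(array([-0.5,  0.1, 66.8]), array([ 0. , -0. , -0.1]))
```

```bash
python3 - <<'E'
from h import *
im,p,T,o=wrist('w6')
s=ctrl.snapshot('scene');cv2.imwrite('pics/s6.png',s[:,:,::-1]);print(o['opening'])
for n,a in(('w5',cv2.imread('pics/w5.png')[:,:,::-1].copy()),('w6',im)):
    h=cv2.cvtColor(a,cv2.COLOR_RGB2HSV)
    print(n,'col',[(r,h[r,315].tolist()) for r in(212,216,220,222,224,226,230,330,334,336,338,340)])
a=cv2.resize(im[100:400,120:520,::-1],(400,300));b=cv2.resize(s[100:220,200:360,::-1],(400,300),interpolation=2)
cv2.imwrite('pics/w6c.png',np.hstack([a,b]))
E
```

```text
0.042268482316230295
w5 col [(212, [20, 117, 185]), (216, [17, 146, 184]), (220, [17, 149, 183]), (222, [14, 155, 135]), (224, [13, 156, 103]), (226, [12, 139, 108]), (230, [12, 149, 108]), (330, [12, 173, 115]), (334, [10, 160, 113]), (336, [11, 157, 107]), (338, [17, 35, 184]), (340, [16, 25, 194])]
w6 col [(212, [26, 226, 214]), (216, [24, 184, 176]), (220, [24, 191, 174]), (222, [21, 171, 148]), (224, [10, 118, 106]), (226, [10, 124, 111]), (230, [9, 133, 111]), (330, [13, 170, 117]), (334, [11, 163, 114]), (336, [10, 159, 114]), (338, [18, 30, 204]), (340, [19, 24, 220])]
```

View pics/w6c.png

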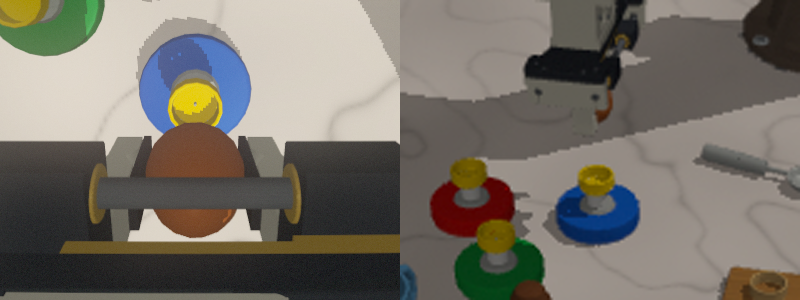

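The egg is unmoved in the grip (rows 222–337 as before), and the yellow cup is aligned with it in column (195 and 195). Next I descend to just above contact.

Emit:
apply_moves(
  deltas=[
    {"fingers":30,"delta_pos":[-0.3,0,20],"angular":[0,0,0]},
    {"fingers":30,"delta_pos":[-0.3,0,40],"angular":[0,0,0]},
    {"fingers":30,"delta_pos":[-0.3,0,55],"angular":[0,0,0]},
    {"fingers":30,"delta_pos":[-0.3,0,65],"angular":[0,0,0]},
    {"fingers":30,"delta_pos":[-0.3,0,70],"angular":[0,0,0]},
    {"fingers":30,"delta_pos":[-0.3,0,71],"angular":[0,0,0]},
    {"fingers":30,"delta_pos":[-0.3,0,71],"angular":[0,0,0]},
    {"fingers":30,"delta_pos":[-0.3,0,71],"angular":[0,0,0]},
  ],
)

```text
clock: 8.0
tool_pos: [0.5105, -0.1279, 0.0634]
orientation: [-179.9, -0.1, -81.0]
force: [-0.5, 0.2, -0.4]
opening: 0.0423
gripper_force: 30.0
```

Emit:
apply_moves(
  deltas=[
    {"fingers":30,"delta_pos":[0,0,1.5],"angular":[0,0,0]},
    {"fingers":30,"delta_pos":[0,0,3],"angular":[0,0,0]},
    {"fingers":30,"delta_pos":[0,0,3],"angular":[0,0,0]},
  ],
)

```text
clock: 8.3
tool_pos: [0.5099, -0.128, 0.0597]
orientation: [-179.9, -0.1, -81.0]
force: [0.2, 0.7, -0.1]
opening: 0.0428
gripper_force: 30.0
```

Emit:
apply_moves(
  deltas=[
    {"fingers":30,"delta_pos":[0,0,1],"angular":[0,0,0]},
    {"fingers":30,"delta_pos":[0,0,2],"angular":[0,0,0]},
    {"fingers":30,"delta_pos":[0,0,2],"angular":[0,0,0]},
  ],
)

```text
clock: 8.6
tool_pos: [0.51, -0.128, 0.0577]
orientation: [-179.9, -0.1, -81.0]
force: [0.1, 1.3, 0.7]
opening: 0.0423
gripper_force: 30.0
```

Emit:
apply_moves(
  deltas=[
    {"fingers":30,"delta_pos":[0,0,1],"angular":[0,0,0]},
    {"fingers":30,"delta_pos":[0,0,2],"angular":[0,0,0]},
    {"fingers":30,"delta_pos":[0,0,2],"angular":[0,0,0]},
  ],
)

```text
clock: 8.9
tool_pos: [0.51, -0.128, 0.0557]
orientation: [-179.9, -0.1, -81.0]
force: [0.0, 0.3, 2.1]
opening: 0.0424
gripper_force: 30.0
```

Emit:
apply_moves(
  deltas=[
    {"fingers":30,"delta_pos":[0,0,1.5],"angular":[0,0,0]},
    {"fingers":30,"delta_pos":[0,0,3],"angular":[0,0,0]},
    {"fingers":30,"delta_pos":[0,0,4.5],"angular":[0,0,0]},
    {"fingers":30,"delta_pos":[0,0,6],"angular":[0,0,0]},
    {"fingers":30,"delta_pos":[0,0,6],"angular":[0,0,0]},
  ],
)

```text
clock: 9.4
tool_pos: [0.51, -0.128, 0.0496]
orientation: [-179.9, -0.1, -81.0]
force: [-1.4, -0.0, 3.4]
opening: 0.0427
gripper_force: 30.0
```

Emit:
apply_moves(
  deltas=[
    {"fingers":30,"delta_pos":[0,0,1.5],"angular":[0,0,0]},
    {"fingers":30,"delta_pos":[0,0,3],"angular":[0,0,0]},
    {"fingers":30,"delta_pos":[0,0,4.5],"angular":[0,0,0]},
    {"fingers":30,"delta_pos":[0,0,6],"angular":[0,0,0]},
    {"fingers":30,"delta_pos":[0,0,6],"angular":[0,0,0]},
    {"fingers":30,"delta_pos":[0,0,6],"angular":[0,0,0]},
  ],
)

```text
clock: 10.0
tool_pos: [0.5101, -0.128, 0.0438]
orientation: [-179.9, -0.1, -81.0]
force: [-1.2, 0.7, 5.4]
opening: 0.0428
gripper_force: 30.0
```

Emit:
apply_moves(
  deltas=[
    {"fingers":30,"delta_pos":[0,0,1],"angular":[0,0,0]},
    {"fingers":30,"delta_pos":[0,0,2],"angular":[0,0,0]},
    {"fingers":30,"delta_pos":[0,0,2],"angular":[0,0,0]},
    {"fingers":30,"delta_pos":[0,0,2],"angular":[0,0,0]},
  ],
)

```text
clock: 10.4
tool_pos: [0.5103, -0.128, 0.0427]
orientation: [-179.9, -0.1, -81.0]
force: [-5.5, 0.9, 14.6]
opening: 0.0426
gripper_force: 30.0
```

Emit:
apply_moves(
  deltas=[
    {"fingers":30,"delta_pos":[0,0,1],"angular":[0,0,0]},
    {"fingers":30,"delta_pos":[0,0,1],"angular":[0,0,0]},
    {"fingers":30,"delta_pos":[0,0,1],"angular":[0,0,0]},
  ],
)

```text
clock: 10.7
tool_pos: [0.5105, -0.128, 0.0424]
orientation: [-179.9, -0.1, -81.0]
force: [-6.7, 2.2, 21.9]
opening: 0.0426
gripper_force: 30.0
```

The force climbs to 22 N with no further travel, so the cup is at its stop. Now I bring it back up slowly.

Emit:
apply_moves(
  deltas=[
    {"fingers":30,"delta_pos":[0,0,-1],"angular":[0,0,0]},
    {"fingers":30,"delta_pos":[0,0,-2],"angular":[0,0,0]},
    {"fingers":30,"delta_pos":[0,0,-3],"angular":[0,0,0]},
    {"fingers":30,"delta_pos":[0,0,-4],"angular":[0,0,0]},
    {"fingers":30,"delta_pos":[0,0,-5],"angular":[0,0,0]},
    {"fingers":30,"delta_pos":[0,0,-6],"angular":[0,0,0]},
    {"fingers":30,"delta_pos":[0,0,-7],"angular":[0,0,0]},
    {"fingers":30,"delta_pos":[0,0,-8],"angular":[0,0,0]},
    {"fingers":30,"delta_pos":[0,0,-9],"angular":[0,0,0]},
    {"fingers":30,"delta_pos":[0,0,-10],"angular":[0,0,0]},
  ],
)

```text
clock: 11.7
tool_pos: [0.51, -0.128, 0.0507]
orientation: [-179.9, -0.1, -81.0]
force: [-0.9, -0.1, 3.3]
opening: 0.0429
gripper_force: 30.0
```

Emit:
apply_moves(
  deltas=[
    {"fingers":30,"delta_pos":[0,0,-1],"angular":[0,0,0]},
    {"fingers":30,"delta_pos":[0,0,-2],"angular":[0,0,0]},
    {"fingers":30,"delta_pos":[0,0,-3],"angular":[0,0,0]},
    {"fingers":30,"delta_pos":[0,0,-4],"angular":[0,0,0]},
    {"fingers":30,"delta_pos":[0,0,-4],"angular":[0,0,0]},
    {"fingers":30,"delta_pos":[0,0,-4],"angular":[0,0,0]},
  ],
)

```text
clock: 12.3
tool_pos: [0.5099, -0.128, 0.0547]
orientation: [-179.9, -0.1, -81.0]
force: [-1.4, 0.3, 3.2]
opening: 0.0425
gripper_force: 30.0
```

Emit:
apply_moves(
  deltas=[
    {"fingers":30,"delta_pos":[0,0,-0.5],"angular":[0,0,0]},
    {"fingers":30,"delta_pos":[0,0,-1],"angular":[0,0,0]},
    {"fingers":30,"delta_pos":[0,0,-1],"angular":[0,0,0]},
  ],
)

```text
clock: 12.6
tool_pos: [0.51, -0.128, 0.0558]
orientation: [-179.9, -0.1, -81.0]
force: [-0.6, -0.5, 1.7]
opening: 0.0428
gripper_force: 30.0
```

Emit:
apply_moves(
  deltas=[
    {"fingers":30,"delta_pos":[0,0,-0.3],"angular":[0,0,0]},
    {"fingers":30,"delta_pos":[0,0,-0.7],"angular":[0,0,0]},
    {"fingers":30,"delta_pos":[0,0,-0.7],"angular":[0,0,0]},
  ],
)

```text
clock: 12.9
tool_pos: [0.51, -0.128, 0.0565]
orientation: [-179.9, -0.1, -81.0]
force: [-1.4, 0.4, 1.0]
opening: 0.0425
gripper_force: 30.0
```

Emit:
apply_moves(
  deltas=[
    {"fingers":30,"delta_pos":[0,0,-0.3],"angular":[0,0,0]},
    {"fingers":30,"delta_pos":[0,0,-0.6],"angular":[0,0,0]},
    {"fingers":30,"delta_pos":[0,0,-0.6],"angular":[0,0,0]},
  ],
)

```text
clock: 13.2
tool_pos: [0.51, -0.128, 0.0571]
orientation: [-179.9, -0.1, -81.0]
force: [-1.2, 0.8, 1.4]
opening: 0.0426
gripper_force: 30.0
```

Emit:
apply_moves(
  deltas=[
    {"fingers":30,"delta_pos":[0,0,-0.3],"angular":[0,0,0]},
    {"fingers":30,"delta_pos":[0,0,-0.5],"angular":[0,0,0]},
    {"fingers":30,"delta_pos":[0,0,-0.5],"angular":[0,0,0]},
  ],
)

```text
clock: 13.5
tool_pos: [0.51, -0.1279, 0.0575]
orientation: [-179.9, -0.1, -81.0]
force: [-0.8, -0.1, 1.5]
opening: 0.0427
gripper_force: 30.0
```

Emit:
apply_moves(
  deltas=[
    {"fingers":30,"delta_pos":[0,0,-0.3],"angular":[0,0,0]},
    {"fingers":30,"delta_pos":[0,0,-0.5],"angular":[0,0,0]},
    {"fingers":30,"delta_pos":[0,0,-0.5],"angular":[0,0,0]},
  ],
)

```text
clock: 13.8
tool_pos: [0.5099, -0.128, 0.058]
orientation: [-179.9, -0.1, -81.0]
force: [-1.8, 0.3, 1.1]
opening: 0.0425
gripper_force: 30.0
```

Emit:
apply_moves(
  deltas=[
    {"fingers":30,"delta_pos":[0,0,-0.3],"angular":[0,0,0]},
    {"fingers":30,"delta_pos":[0,0,-0.5],"angular":[0,0,0]},
    {"fingers":30,"delta_pos":[0,0,-0.5],"angular":[0,0,0]},
  ],
)

```text
clock: 14.1
tool_pos: [0.5099, -0.128, 0.0585]
orientation: [-179.9, -0.1, -81.0]
force: [-0.9, -0.5, 0.6]
opening: 0.0424
gripper_force: 30.0
```

Emit:
apply_moves(
  deltas=[
    {"fingers":30,"delta_pos":[0,0,0],"angular":[0,0,0]},
    {"fingers":30,"delta_pos":[0,0,0],"angular":[0,0,0]},
  ],
)

```text
clock: 14.3
tool_pos: [0.51, -0.128, 0.0585]
orientation: [-179.9, -0.1, -81.0]
force: [-0.7, 0.3, 0.7]
opening: 0.0426
gripper_force: 30.0
```

Emit:
apply_moves(
  deltas=[
    {"fingers":30,"delta_pos":[0,0,-0.3],"angular":[0,0,0]},
    {"fingers":30,"delta_pos":[0,0,-0.5],"angular":[0,0,0]},
    {"fingers":30,"delta_pos":[0,0,-0.5],"angular":[0,0,0]},
  ],
)

```text
clock: 14.6
tool_pos: [0.5099, -0.1279, 0.059]
orientation: [-179.9, -0.1, -81.0]
force: [0.4, 0.5, -1.2]
opening: 0.0428
gripper_force: 30.0
```

Contact fades between z=0.0585 and 0.059, so the cup is fully up there. I go back 0.4 mm and release.

Emit:
apply_moves(
  deltas=[
    {"fingers":30,"delta_pos":[0,0,0.4],"angular":[0,0,0]},
    {"fingers":30,"delta_pos":[0,0,0.4],"angular":[0,0,0]},
    {"fingers":43,"delta_pos":[0,0,0.4],"angular":[0,0,0]},
    {"fingers":44,"delta_pos":[0,0,0.4],"angular":[0,0,0]},
    {"fingers":45,"delta_pos":[0,0,0.4],"angular":[0,0,0]},
    {"fingers":47,"delta_pos":[0,0,0.4],"angular":[0,0,0]},
    {"fingers":50,"delta_pos":[0,0,0.4],"angular":[0,0,0]},
    {"fingers":55,"delta_pos":[0,0,0.4],"angular":[0,0,0]},
    {"fingers":60,"delta_pos":[0,0,0.4],"angular":[0,0,0]},
    {"fingers":65,"delta_pos":[0,0,0.4],"angular":[0,0,0]},
  ],
)

```text
clock: 15.6
tool_pos: [0.51, -0.128, 0.0587]
orientation: [-179.9, -0.1, -81.0]
force: [-0.2, 0.1, -0.2]
opening: 0.0626
gripper_force: 0.0
```

Emit:
apply_moves(
  deltas=[
    {"fingers":80,"delta_pos":[0,0,0],"angular":[0,0,0]},
    {"fingers":85,"delta_pos":[0,0,0],"angular":[0,0,0]},
    {"fingers":85,"delta_pos":[0,0,0],"angular":[0,0,0]},
    {"fingers":85,"delta_pos":[0,0,0],"angular":[0,0,0]},
  ],
)

```text
clock: 16.0
tool_pos: [0.51, -0.1279, 0.0586]
orientation: [-179.9, -0.1, -81.0]
force: [-0.1, 0.5, -0.7]
opening: 0.0839
gripper_force: 0.0
```

Emit:
apply_moves(
  deltas=[
    {"fingers":85,"delta_pos":[0,0,-10],"angular":[0,0,0]},
    {"fingers":85,"delta_pos":[0,0,-30],"angular":[0,0,0]},
    {"fingers":85,"delta_pos":[0,0,-60],"angular":[0,0,0]},
    {"fingers":85,"delta_pos":[0,0,-90],"angular":[0,0,0]},
    {"fingers":85,"delta_pos":[0,0,-110],"angular":[0,0,0]},
    {"fingers":85,"delta_pos":[0,0,-120],"angular":[0,0,0]},
    {"fingers":85,"delta_pos":[0,0,-120],"angular":[0,0,0]},
  ],
)

```text
clock: 16.7
tool_pos: [0.5105, -0.1279, 0.1803]
orientation: [-179.8, -0.1, -81.0]
force: [0.7, -0.6, 0.1]
opening: 0.0845
gripper_force: 0.0
```

```bash
python3 - <<'E'
from h import *
im,p,T,o=wrist('w7');print(o['tool_pos'],o['opening'],o['force'])
s=ctrl.snapshot('scene')
a=cv2.resize(im[90:290,180:447,::-1],(400,300),interpolation=2);b=cv2.resize(s[130:220,220:340,::-1],(400,300),interpolation=2)
cv2.imwrite('pics/w7c.png',np.hstack([a,b]))
E
```

```text
[ 0.51054164 -0.12785968  0.18027604] 0.08454567146017397 [ 0.68182836 -0.62484756  0.06825102]
```

View pics/w7c.png

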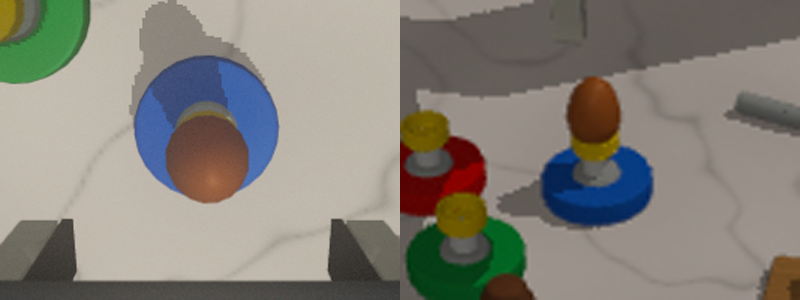

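The brown egg stands upright in the raised yellow cup of the blue pricker (around (207,158) on the left and (595,110) on the right), and the gripper is clear.

```bash
python3 -c "
from plant import ctrl
print(ctrl.close_job())"
```

```text
the job is handed in; nothing more can be done
None
```

The brown egg was pushed down to the cup's stop and brought back up slowly. It now stands upright in the raised yellow cup, the white egg was not touched, and I handed the job in at about 17 s; no verdict came back.

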